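# Free a seized water pump from a crankcase

### The arm

A 6-joint arm with a two-finger parallel gripper is mounted at the origin on the work surface. World frame = base frame: x ahead of the robot, y to its left, z up, the work surface at z = 0. Lengths are in mm, angles in degrees, forces in N, time in s.
With the tool pointing down it reaches from about 300 to 875 mm from the base axis. Payload 6.4 kg.
Tool frame: the origin (TCP) lies at the very end of the fingers, on their centre line; the grasp point (between the pads) lies 19 mm behind it; x points along the fingers, y is the direction in which the jaws open and shut, and the axes are right-handed (so a half turn about x gives the same grasp; the last joint's range is limited). The gripper opens to 85 mm and grips with 20 to 120 N. Pads are 22 mm wide; open, the fingers measure 114 mm over their backs; the gripper's body (76 mm by 85 mm) begins 54 mm behind the grasp point. The pads swing forward as they close: fully open they stand 13 mm farther back than shut.
Start: joints at [59.857, 10.359, 92.074, -0, 77.567, -11.82], TCP at [180.755, 545.865, 231.288] pointing down, gripper open.
Joint ranges: [-171.53, 171.53], [-51.25, 118.39], [17.06, 147.69], [-65.23, 245.23], [0, 150.52], [-178.68, 178.68]. Speed limits (degrees/s): [147.25, 147.25, 172.46, 180, 180, 180].

### API

Orientations are given as a 3x3 rotation matrix whose columns are the frame's x, y, z axes.
In Python, from rig import env gives the robot as it stands. The module is installed in compiled form; this text tells all that it offers.
- The arm moves only by the tool send_rows, never from a script. Its argument "steps" is a list of rows, each an object of numbers: "rx", "ry", "rz": the turn, a rotation vector about the tool's x, y, z in degrees; "dx", "dy", "dz": the shift along the tool's x, y, z in mm; "jaw": the opening, from 0 (shut) to 1 (fully open). In form: [{"rx": .., "ry": .., "rz": .., "dx": .., "dy": .., "dz": .., "jaw": ..}, ...]. A call has 1 to 12 rows; each row shifts and turns the pose as measured when the row begins, along the tool's axes as they then stand; what a row does not reach is not made up. A row lasts 1/8 s, in which the tool goes at most 62.5 mm and 10.7 degrees, less where a joint would pass 70% of its speed; a pose out of reach is approached as far as the arm can. A call is refused whole if a number of a shift passes 62.5 or a number of a turn 10.7, either way. A call with a gripper value outside its range is refused whole. The fingers move at their own pace and stop on an object; "force" is the grip in N (left out, the last holds). Time passes only in rows, so rows that do not move let the fingers close. It gives the time, the measured TCP pose, the force and the opening at its end, in the units of the state.
- env.get_state(): the state, without advancing time (a new reading comes with each control period).
- env.capture(name): name is "scene" or "top" or "wrist"; returns the picture (420x560x3 uint8, red, green, blue); there is no depth.
- env.camera_params(name): a dict with "camera_matrix" (3x3 intrinsics, pixels), "k1" (the pictures are not rectified: a ray, as slopes to the right and down, at radius r is drawn at 1 + k1 r^2 times it, then the intrinsics apply), "view" (4x4, takes a point from world to camera coordinates). Camera axes: x right, y down, z forward; pixel columns grow to the right and rows downward; lengths in mm; the calibration is good to about 2 mm. A picture is of the moment at which its call begins: read the wrist's pose just before it. camera_params takes no time and is no camera call; for the wrist camera it gives the pose at the moment of the call.
- env.close_job(): hands the job in, once; it reports no verdict.
The state is a dict: "t": time; "qpos": joint angles; "joint_vel": joint speeds; "effort": joint torques, N m; "ee_pos": TCP position; "ee_rot": TCP orientation; "wrist_force": force on the tool from outside, world axes, zero at the start; "moment": the same for the moment, N m; "opening": opening from 0.0 (shut) to 1.0 (fully open).
Only numpy, scipy, OpenCV 4.12 (cv2) and the standard library are available. Lean on these libraries where they do the work, as an engineer would, in place of code of your own. Each camera call takes 0.05 s, during which the arm holds its last target.

### The job

The water pump's bolts are out, but its O-ring has baked into the crankcase bore and a straight pull would only lift the whole case off the bench. Work the pump free by twisting it back and forth while pulling up steadily, without lifting, tipping or shoving the case, then stand the pump upright on its spigot in the empty bay of the blue parts tray. Set it down, don't drop it, and leave the bearings, gear shaft and starter motor where they are.

Things in the scene. Friction and masses are not known exactly. Their poses are not given: they have to be found in the camera images.
- pump: silver cast water pump, 102 mm tall, about 0.4 kg, loose but seized in the case. Origin: middle of the flat lower end of its spigot; z up along its axis. Spigot 28 mm diameter, z = 0 to 32 mm (it can stand on this); flange 64 mm diameter, z = 32 to 39, with bolt ears reaching y = +-50; round housing 60 mm diameter, z = 39 to 62; inlet stub above. Seated, its origin is 32 mm below the bore's face
- inlet (a point): middle of the top rim of the pump's inlet stub, on the pump's axis, 102 mm above the pump's origin. The stub is 30 mm in diameter and stands 40 mm proud of the housing: the place to grip, from above, with 60 N or more so that it does not slip while twisting
- crankcase: black crankcase half lying joint face down, loose on the bench, 3 to 4 kg, 200 mm along its x by 280 mm along its y, deck 70 mm high. Origin: middle of its underside; z up. Pump bore at (20, -55) mm; a raised ring 128 mm across, 86 mm high, round a 26 mm crankshaft end 104 mm high at (-5, 67) mm. A steady pull of more than about 20 N on the pump begins to tip it
- bore (a point): middle of the pump bore's machined face, 60 mm across, 85 mm above the bench; axes as the case's. 14 mm down, the O-ring grips the spigot with 50 to 75 N of friction, which acts against the way the spigot slides: a straight pull meets it all; during a twist (0.7 to 1.05 Nm) little is left along the axis. At rest it grips fully. Free of the O-ring after 18 mm of lift, of the bore after 32
- tray: blue parts tray, fixed, 190 mm along its x by 250 mm along its y, walls 36 mm high and 4 mm thick, floor 4 mm thick. Origin: middle of its underside. A partition 30 mm high stands along x at y = +15 mm; the bay on its +y side is full of bolts, the bay on its -y side (182 mm by 134 mm inside) is empty
- empty_bay (a point): middle of the floor of the tray's empty bay; the floor is flat here for 91 mm either way along the tray's x and 67 mm either way along its y
- bearing_on_case: ball bearing, 42 mm diameter, 14 mm high, lying loose on the crankcase's deck about 85 mm from the pump's axis. Origin: middle of its underside. Leave it alone
- bearing: ball bearing, 52 mm diameter, 15 mm high, lying on the bench between case and tray. Origin: middle of its underside. Leave it alone
- gear_shaft: steel gear shaft standing on end on the bench, 66 mm diameter at the widest gear, 92 mm tall. Origin: middle of its underside. Leave it alone
- starter: starter motor lying on the bench, 60 mm diameter, 160 mm long along its x. Origin: on its underside below the middle of the body. Leave it alone
- outlet (a point): middle of the open end of the pump's outlet stub, 22 mm diameter, which lies level along the pump's +x; this end is at x = 72, y = 12, z = 51 mm in the pump's frame
- pillars (a point): halfway between the tops of two 20 mm pillars, 118 mm high, which stand on the case 42 mm either side of here along the case's y, with the pump's outlet stub between them. The stub meets a pillar when the pump is turned about 0.33 rad either way from its middle position (pump's x along the case's x); forcing it farther drags the case
Things that resemble listed ones, but are neither listed nor needed, are in the scene too. What is shaped like the pump but turquoise is not meant.

How it is judged:
By the outcome, as a careful person would: the job done as asked, in the order asked, and still so for the second after the job is handed in, with the robot touching nothing.
It also fails if it takes over 72 s, if anything falls off the work surface, if the arm or the gripper's body presses on something with over 40 N, if the wrist force passes 120 N, or if a joint passes its speed limit or range.

## Working session

There is one attempt and no reset: what is moved stays moved. The work goes in short steps, Python scripts to look and compute and a tool call to move; the robot and the scene stay as the last step left them, time stands still between calls to the robot, and variables do not carry over. Pictures are saved under pics/ and viewed, and the job is handed in when it is done.

Besides the shell and the picture viewer there is one more tool, called after "Request:" as name([rows], argument=value, ...), one row to a line, values as JSON. send_rows: Moves the arm, as the interface text tells. Its arguments: {"type":"object","properties":{"steps":{"type":"array","items":{"type":"object","properties":{"rx":{"type":"number"},"ry":{"type":"number"},"rz":{"type":"number"},"dx":{"type":"number"},"dy":{"type":"number"},"dz":{"type":"number"},"jaw":{"type":"number"}}}},"force":{"type":"number"}},"required":["steps"]}

```bash
mkdir -p pics; ls; cat > h.py <<'E'
import numpy as np, cv2
from rig import env
np.set_printoptions(precision=3,suppress=True)
def cap(name,f):
    P=env.camera_params(name); im=env.capture(name)
    cv2.imwrite('pics/'+f,cv2.cvtColor(im,cv2.COLOR_RGB2BGR)); 
    np.savez('pics/'+f+'.npz',K=P['camera_matrix'],k1=P['k1'],V=P['view'],im=im)
    return im
def ray(f,u,v):
    d=np.load('pics/'+f+'.npz'); K=d['K'];V=d['V'];k1=float(d['k1'])
    x=(u-K[0,2])/K[0,0]; y=(v-K[1,2])/K[1,1]
    rd=np.hypot(x,y); r=rd
    for _ in range(30): r=rd/(1+k1*r*r)
    s=r/rd if rd>0 else 1
    R=V[:3,:3]; o=-R.T@V[:3,3]
    dr=R.T@np.array([x*s,y*s,1]); return o,dr/np.linalg.norm(dr)
def onz(f,u,v,z):
    o,d=ray(f,u,v); return o+d*(z-o[2])/d[2]
def proj(f,p):
    d=np.load('pics/'+f+'.npz'); K=d['K'];V=d['V'];k1=float(d['k1'])
    c=V[:3,:3]@np.asarray(p,float)+V[:3,3]; s=c[:2]/c[2]; s=s*(1+k1*(s@s))
    return np.array([K[0,0]*s[0]+K[0,2],K[1,1]*s[1]+K[1,2]])
def two(f1,p1,f2,p2):
    o1,d1=ray(f1,*p1);o2,d2=ray(f2,*p2)
    A=np.stack([d1,-d2],1);t=np.linalg.lstsq(A,o2-o1,rcond=None)[0]
    a=o1+d1*t[0];b=o2+d2*t[1]; return (a+b)/2,np.linalg.norm(a-b)
E
python3 - <<'E'
from h import *
for n in ['scene','top','wrist']: cap(n,n+'0.png')
s=env.get_state(); print(s)
for n in ['scene','top']: print(env.camera_params(n))
E
```

```text
pics
{'t': 0.15, 'qpos': array([ 59.858,  10.392,  92.118,  -0.001,  77.569, -11.818]), 'joint_vel': array([-0.103,  0.035, -0.126, -0.018, -0.06 , -0.019]), 'effort': array([  0.   , -44.527, -35.169,  -0.   ,   0.006,  -0.   ]), 'ee_pos': array([180.526, 545.477, 230.594]), 'ee_rot': array([[-0.001,  0.314,  0.949],
       [-0.001,  0.949, -0.314],
       [-1.   , -0.001, -0.   ]]), 'wrist_force': array([ 0.407, -0.436,  0.188]), 'moment': array([-0.026, -0.043, -0.011]), 'opening': 0.9992846081163189}
{'camera_matrix': array([[508.457,   0.   , 280.624],
       [  0.   , 508.457, 211.816],
       [  0.   ,   0.   ,   1.   ]]), 'k1': -0.16638784674634718, 'view': array([[  -0.602,    0.798,   -0.007,  346.563],
       [   0.646,    0.482,   -0.592, -253.734],
       [  -0.469,   -0.361,   -0.806, 1647.788],
       [   0.   ,    0.   ,    0.   ,    1.   ]])}
{'camera_matrix': array([[474.301,   0.   , 290.622],
       [  0.   , 474.301, 203.013],
       [  0.   ,   0.   ,   1.   ]]), 'k1': -0.04917126400899808, 'view': array([[  0.037,  -0.999,   0.005, -49.108],
       [ -0.97 ,  -0.037,  -0.239, 543.621],
       [  0.239,   0.004,  -0.971, 969.657],
       [  0.   ,   0.   ,   0.   ,   1.   ]])}
```

View pics/scene0.png

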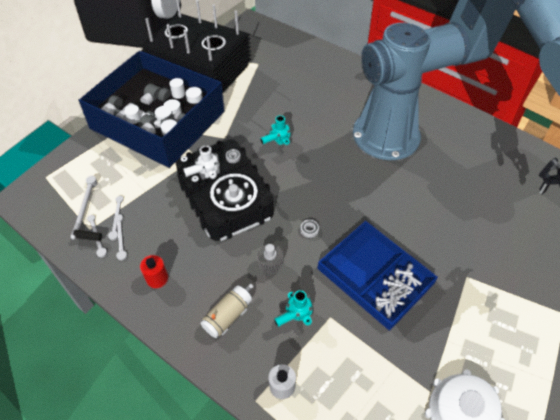

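View pics/top0.png

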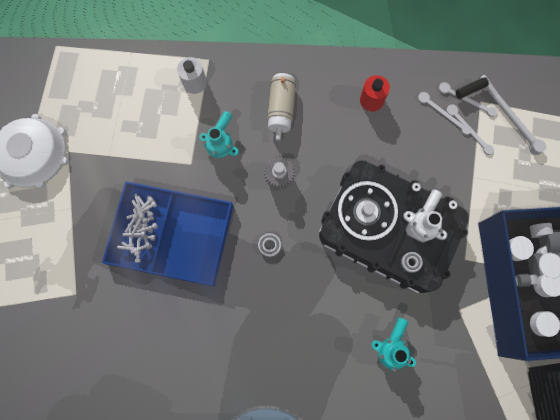

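View pics/wrist0.png

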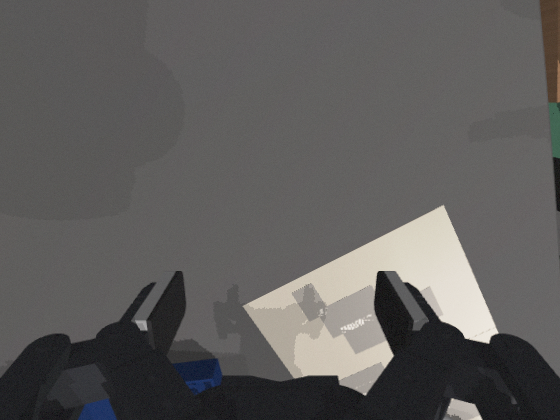

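Pump candidates in the top picture are the silver pump on the black case at (427,222) and the turquoise lookalikes at (218,138) and (396,352). The description points to the silver one. The small blue tray at (170,235) has its empty bay on the right, around (195,240), while the larger dark blue bin on the far right is a lookalike. Next I'll check close crops.

```bash
python3 - <<'E'
import cv2,numpy as np
a=cv2.imread('pics/top0.png')[150:300,310:480]; cv2.imwrite('pics/c1.png',cv2.resize(a,None,fx=4.6,fy=4,interpolation=3)[:, :] if 0 else cv2.resize(a,None,fx=4,fy=4,interpolation=3))
b=cv2.imread('pics/scene0.png')[130:250,165:285]; cv2.imwrite('pics/c2.png',cv2.resize(b,None,fx=5,fy=5,interpolation=3))
c=cv2.imread('pics/top0.png')[175:295,95:240]; cv2.imwrite('pics/c3.png',cv2.resize(c,None,fx=5,fy=5,interpolation=3))
E
```

```text
(no output)
```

View pics/c1.png

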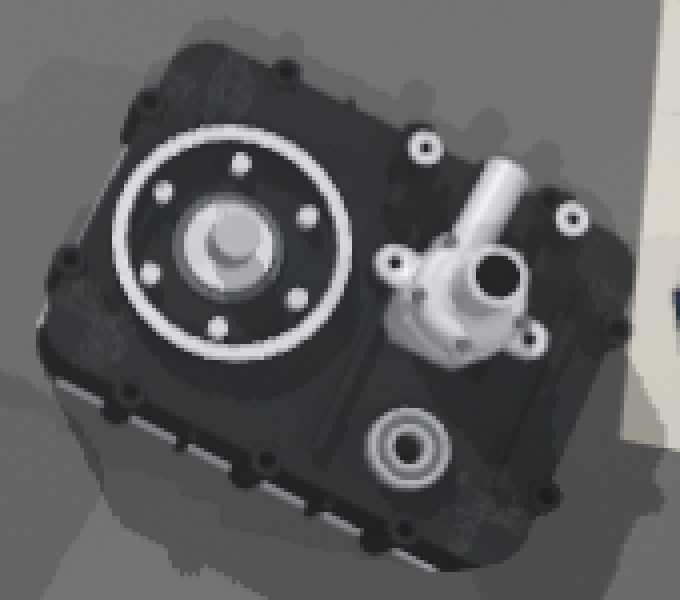

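View pics/c2.png

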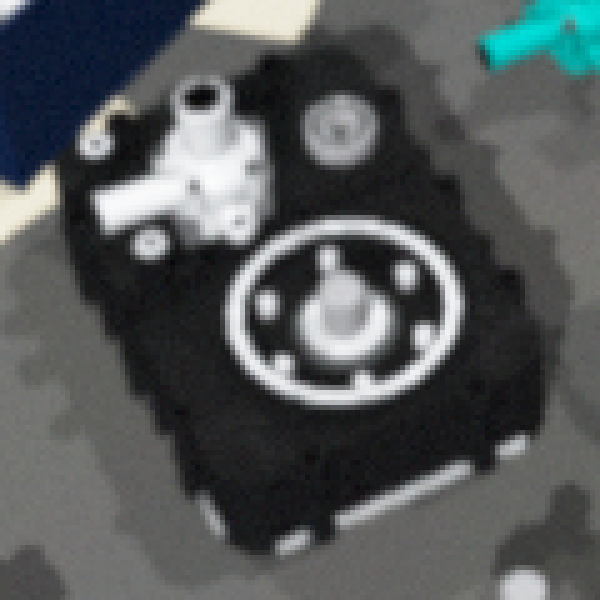

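View pics/c3.png

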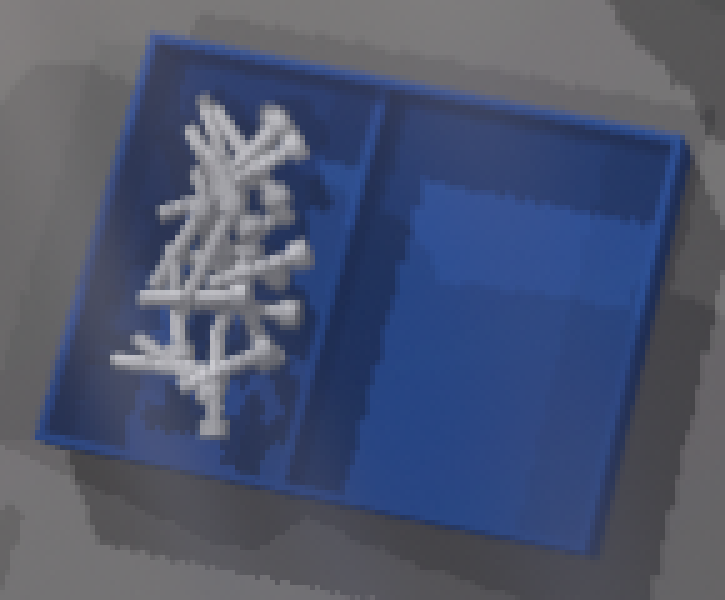

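The crops confirm it: the silver pump's inlet rim is centred at about top (434,218) and scene (206,149). The pillars are at top (416.5,187) and (453,204.5). The tray's empty bay is right of the partition. Now positions.

```bash
python3 - <<'E'
from h import *
C=lambda x,y,f,ox,oy:(x/f+ox-.5+.5/f,y/f+oy-.5+.5/f)
t=lambda x,y:C(x,y,4,310,150); s=lambda x,y:C(x,y,5,165,130); r=lambda x,y:C(x,y,5,95,175)
T='top0.png';S='scene0.png'
print('inlet top@155',onz(T,*t(497,273),155),'scene',onz(S,*s(203,97),155),two(T,t(497,273),S,s(203,97)))
p1=onz(T,*t(426,148),118);p2=onz(T,*t(572,218),118);print('pillars',p1,p2,(p1+p2)/2,np.linalg.norm(p1-p2))
q1=onz(S,*s(150,242),118);q2=onz(S,*s(95,143),118);print('pillars sc',q1,q2,(q1+q2)/2,np.linalg.norm(q1-q2))
d=p1-p2;print('case y dir',np.degrees(np.arctan2(d[1],d[0]))-90,np.degrees(np.arctan2(*(q1-q2)[[1,0]]))-90)
e1=onz(T,*t(396,263),92);e2=onz(T,*t(530,340),92);d=e1-e2;print('ears',(e1+e2)/2,np.linalg.norm(d),np.degrees(np.arctan2(d[1],d[0]))-90)
print('ring',onz(T,*t(231,243),86),'crank',onz(T,*t(234,237),104))
print('outlet',onz(T,*t(508,175),104+5))
c=[onz(T,*r(*q),36) for q in [(155,37),(690,137),(600,553),(40,437)]]
for q in c:print(q)
print('tray c',sum(c)/4,[np.linalg.norm(c[i]-c[i-1]) for i in range(4)])
print('part',onz(T,*r(380,98),30),onz(T,*r(292,482),30))
print('bearcase',onz(T,*t(408,448),84),'bearing',onz(T,269,244,15),'gear',onz(T,279,170,80))
E
```

```text
inlet top@155 [ 503.655 -314.613  155.   ] scene [ 501.475 -316.605  155.   ] (array([ 503.2  , -314.084,  157.86 ]), np.float64(0.7429859380917895))
pillars [ 577.712 -290.789  118.   ] [ 542.773 -366.544  118.   ] [ 560.243 -328.666  118.   ] 83.42375918988262
pillars sc [ 576.709 -293.882  118.   ] [ 541.366 -369.81   118.   ] [ 559.038 -331.846  118.   ] 83.75039830879369
case y dir -24.75947944822113 -24.961124433272573
ears [ 501.757 -315.217   92.   ] 80.29696425585445 -28.99305967231416
ring [ 530.212 -193.234   86.   ] crank [ 529.263 -191.883  104.   ]
outlet [ 567.225 -336.52   109.   ]
[587.433 349.672  36.   ]
[549.8   101.926  36.   ]
[363.455 128.794  36.   ]
[403.431 379.     36.   ]
tray c [476.03  239.848  36.   ] [np.float64(186.32530845821296), np.float64(250.58796363952285), np.float64(188.27222508212355), np.float64(253.37913709510713)]
part [564.132 245.145  30.   ] [389.043 267.244  30.   ]
bearcase [ 424.118 -286.369   84.   ] bearing [460.977  16.534  15.   ] gear [615.066  -0.582  80.   ]
```

```bash
cat >> h.py <<'E'
def plan(wps,n,yaw_end,r=1,st=None):
    """wps: list of TCP targets; n rows each; yaw of tool y linear; returns rows"""
    s=env.get_state(); p=s['ee_pos'].copy(); R=s['ee_rot']; y0=np.degrees(np.arctan2(R[1,1],R[0,1]))
    N=sum(n); rows=[];k=0;dyaw=(yaw_end-y0+180)%360-180
    for w,m in zip(wps,n):
        p0=p.copy()
        for i in range(m):
            q=p0+(np.array(w)-p0)*(i+1)/m
            a=np.radians(y0+dyaw*k/N); k+=1
            X=np.array([0,0,-1]);Y=np.array([np.cos(a),np.sin(a),0]);Z=np.cross(X,Y)
            d=q-p; rows.append([-dyaw/N,d@X,d@Y,d@Z]); p=q
    for x in rows: print('rx %.1f dx %.1f dy %.1f dz %.1f'%tuple(x))
def st():
    s=env.get_state();R=s['ee_rot']
    print('t %.2f'%s['t'],'p',s['ee_pos'],'yawY %.2f'%np.degrees(np.arctan2(R[1,1],R[0,1])),'tilt',R[:2,0],'F',s['wrist_force'],'M',s['moment'],'op %.3f'%s['opening'],'q',s['qpos'])
def err(tgt):
    s=env.get_state();R=s['ee_rot'];print('tool-shift needed',R.T@(np.array(tgt)-s['ee_pos']))
    # rotation to make tool x exactly down
    c=R.T@np.array([0,0,-1.]);ax=np.cross([1,0,0],c);print('level turn deg',np.degrees(ax))
E
python3 - <<'E'
from h import *
plan([(440,120,235),(475,-150,235),(500,-310,235)],[9,5,4],-27)
P=env.camera_params('wrist'); V=P['view']; s=env.get_state()
print(V[:3,:3]@s['ee_rot'], V[:3,:3]@s['ee_pos']+V[:3,3], P['camera_matrix'])
E
```

```text
rx 5.5 dx -0.5 dy -35.8 dz 42.2
rx 5.5 dx -0.5 dy -31.6 dz 45.5
rx 5.5 dx -0.5 dy -27.1 dz 48.3
rx 5.5 dx -0.5 dy -22.4 dz 50.6
rx 5.5 dx -0.5 dy -17.5 dz 52.6
rx 5.5 dx -0.5 dy -12.4 dz 54.0
rx 5.5 dx -0.5 dy -7.1 dz 54.9
rx 5.5 dx -0.5 dy -1.9 dz 55.3
rx 5.5 dx -0.5 dy 3.4 dz 55.3
rx 5.5 dx 0.0 dy -14.0 dz 52.6
rx 5.5 dx 0.0 dy -9.0 dz 53.7
rx 5.5 dx 0.0 dy -3.8 dz 54.3
rx 5.5 dx 0.0 dy 1.4 dz 54.4
rx 5.5 dx 0.0 dy 6.6 dz 54.0
rx 5.5 dx 0.0 dy 9.8 dz 39.3
rx 5.5 dx 0.0 dy 13.5 dz 38.2
rx 5.5 dx 0.0 dy 17.1 dz 36.7
rx 5.5 dx 0.0 dy 20.5 dz 34.9
[[ 0.     1.     0.001]
 [-0.311 -0.001  0.95 ]
 [ 0.95  -0.     0.311]] [ -0.925  32.006 160.43 ] [[331.091   0.    279.55 ]
 [  0.    331.091 208.641]
 [  0.      0.      1.   ]]
```

Request:
send_rows([
  {"rx":5.5,"dx":-0.5,"dy":-36,"dz":42},
  {"rx":5.5,"dx":-0.5,"dy":-32,"dz":45},
  {"rx":5.5,"dx":-0.5,"dy":-27,"dz":48},
  {"rx":5.5,"dx":-0.5,"dy":-22,"dz":51},
  {"rx":5.5,"dx":-0.5,"dy":-17,"dz":53},
  {"rx":5.5,"dx":-0.5,"dy":-12,"dz":54},
  {"rx":5.5,"dx":-0.5,"dy":-7,"dz":55},
  {"rx":5.5,"dx":-0.5,"dy":-2,"dz":55},
  {"rx":5.5,"dx":-0.5,"dy":3,"dz":55},
])

```text
invalid input
```

```bash
python3 - <<'E'
from h import *
st(); plan([(475,-150,235),(500,-310,235)],[5,4],-27)
E
```

```text
t 0.15 p [180.526 545.477 230.594] yawY 71.68 tilt [-0.001 -0.001] F [ 0.407 -0.436  0.188] M [-0.026 -0.043 -0.011] op 0.999 q [ 59.858  10.392  92.118  -0.001  77.569 -11.818]
rx 11.0 dx -0.9 dy -113.5 dz 99.6
rx 11.0 dx -0.9 dy -92.5 dz 119.4
rx 11.0 dx -0.9 dy -68.1 dz 134.8
rx 11.0 dx -0.9 dy -41.2 dz 145.3
rx 11.0 dx -0.9 dy -12.8 dz 150.5
rx 11.0 dx 0.0 dy -5.6 dz 40.1
rx 11.0 dx 0.0 dy 2.1 dz 40.4
rx 11.0 dx 0.0 dy 9.8 dz 39.3
rx 11.0 dx 0.0 dy 17.1 dz 36.7
```

The call was refused, probably because every row needs all its fields. I'll retry with them filled in.

Request:
send_rows([
  {"rx":5.5,"ry":0,"rz":0,"dx":-0.5,"dy":-36,"dz":42,"jaw":1},
  {"rx":5.5,"ry":0,"rz":0,"dx":-0.5,"dy":-32,"dz":45,"jaw":1},
  {"rx":5.5,"ry":0,"rz":0,"dx":-0.5,"dy":-27,"dz":48,"jaw":1},
  {"rx":5.5,"ry":0,"rz":0,"dx":-0.5,"dy":-22,"dz":51,"jaw":1},
  {"rx":5.5,"ry":0,"rz":0,"dx":-0.5,"dy":-17,"dz":53,"jaw":1},
  {"rx":5.5,"ry":0,"rz":0,"dx":-0.5,"dy":-12,"dz":54,"jaw":1},
  {"rx":5.5,"ry":0,"rz":0,"dx":-0.5,"dy":-7,"dz":55,"jaw":1},
  {"rx":5.5,"ry":0,"rz":0,"dx":-0.5,"dy":-2,"dz":55,"jaw":1},
  {"rx":5.5,"ry":0,"rz":0,"dx":-0.5,"dy":3,"dz":55,"jaw":1},
])

```text
t: 1.27
ee_pos: [439.5, 107.4, 234.2]
ee_rot: [[0.0, 0.933, 0.359], [-0.001, 0.359, -0.933], [-1.0, -0.0, 0.001]]
wrist_force: [1.5, -0.4, 0.7]
opening: 1.0
```

```bash
python3 - <<'E'
from h import *
st(); plan([(475,-150,235),(500,-310,235)],[5,4],-27)
E
```

```text
t 1.27 p [439.488 107.364 234.154] yawY 21.03 tilt [ 0.    -0.001] F [ 1.504 -0.408  0.703] M [ 0.055 -0.055  0.004] op 1.000 q [ -1.305  -6.086 108.734  -0.083  77.336 -22.32 ]
rx 5.3 dx -0.2 dy -11.8 dz 50.6
rx 5.3 dx -0.2 dy -7.1 dz 51.5
rx 5.3 dx -0.2 dy -2.3 dz 51.9
rx 5.3 dx -0.2 dy 2.6 dz 51.9
rx 5.3 dx -0.2 dy 7.4 dz 51.4
rx 5.3 dx 0.0 dy 10.2 dz 39.2
rx 5.3 dx 0.0 dy 13.8 dz 38.1
rx 5.3 dx 0.0 dy 17.2 dz 36.6
rx 5.3 dx 0.0 dy 20.6 dz 34.9
```

Request:
send_rows([
  {"rx":5.3,"ry":0,"rz":0,"dx":0,"dy":-12,"dz":51,"jaw":1},
  {"rx":5.3,"ry":0,"rz":0,"dx":0,"dy":-7,"dz":52,"jaw":1},
  {"rx":5.3,"ry":0,"rz":0,"dx":0,"dy":-2,"dz":52,"jaw":1},
  {"rx":5.3,"ry":0,"rz":0,"dx":0,"dy":3,"dz":52,"jaw":1},
  {"rx":5.3,"ry":0,"rz":0,"dx":0,"dy":7,"dz":51,"jaw":1},
  {"rx":5.3,"ry":0,"rz":0,"dx":0,"dy":10,"dz":39,"jaw":1},
  {"rx":5.3,"ry":0,"rz":0,"dx":0,"dy":14,"dz":36,"jaw":1},
  {"rx":5.3,"ry":0,"rz":0,"dx":0,"dy":17,"dz":34,"jaw":1},
  {"rx":5.3,"ry":0,"rz":0,"dx":0,"dy":18,"dz":26,"jaw":1},
  {"rx":0,"ry":0,"rz":0,"dx":0,"dy":0,"dz":0,"jaw":1},
])

```text
t: 2.52
ee_pos: [497.8, -314.7, 232.2]
ee_rot: [[-0.001, 0.877, -0.48], [0.001, -0.48, -0.877], [-1.0, -0.001, -0.0]]
wrist_force: [-0.0, -0.5, -0.5]
opening: 0.997
```

```bash
python3 - <<'E'
from h import *
st(); cap('wrist','w1.png'); err((502,-315,235)); print(proj('w1.png',(502.5,-315,155)))
E
```

```text
t 2.52 p [ 497.847 -314.71   232.208] yawY -28.70 tilt [-0.001  0.001] F [-0.046 -0.5   -0.508] M [-0.019  0.03   0.024] op 0.997 q [-43.832  12.126  89.888  -0.008  78.058 -15.131]
tool-shift needed [-2.931  4.525 -0.69 ]
level turn deg [ 0.    -0.043  0.115]
[286.611 217.826]
```

View pics/w1.png

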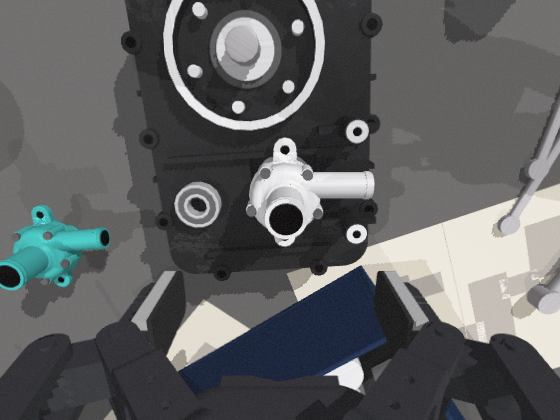

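The wrist view shows the pump inlet hole at about (286,219) and its outlet running right to (372,185). The pillars are at (357,131) and (357,233), and the bearing on the case is at (198,205). I'll refine these.

```bash
python3 - <<'E'
from h import *
im=np.load('pics/w1.png.npz')['im']; g=cv2.cvtColor(im,cv2.COLOR_RGB2GRAY)
sub=(g[195:245,260:312]<70).astype(np.uint8)
n,l,stt,c=cv2.connectedComponentsWithStats(sub)
for i in range(1,n): print(stt[i],c[i]+[260,195])
print('hole->', [onz('w1.png',*(c[i]+[260,195]),155) for i in range(1,n) if stt[i][4]>200])
p1=onz('w1.png',357,131,118);p2=onz('w1.png',356.5,233,118);d=p1-p2
print(p1,p2,(p1+p2)/2,np.linalg.norm(d),np.degrees(np.arctan2(d[1],d[0]))-90)
a=im[110:290,220:400]; cv2.imwrite('pics/w1c.png',cv2.cvtColor(cv2.resize(a,None,fx=3.3,fy=3.3,interpolation=3),cv2.COLOR_RGB2BGR))
E
```

```text
[ 10   9  33  31 806] [285.742 218.988]
[ 32  27  20  23 250] [304.628 236.388]
[  0  29  18  21 227] [265.938 236.608]
[24 45  2  1  2] [284.5 240. ]
hole-> [array([ 501.549, -315.471,  155.   ]), array([ 507.125, -333.675,  155.   ]), array([ 482.673, -320.475,  155.   ])]
[ 576.949 -291.102  118.   ] [ 541.721 -366.994  118.   ] [ 559.335 -329.048  118.   ] 83.66969547181472 -24.89987910676757
```

View pics/w1c.png

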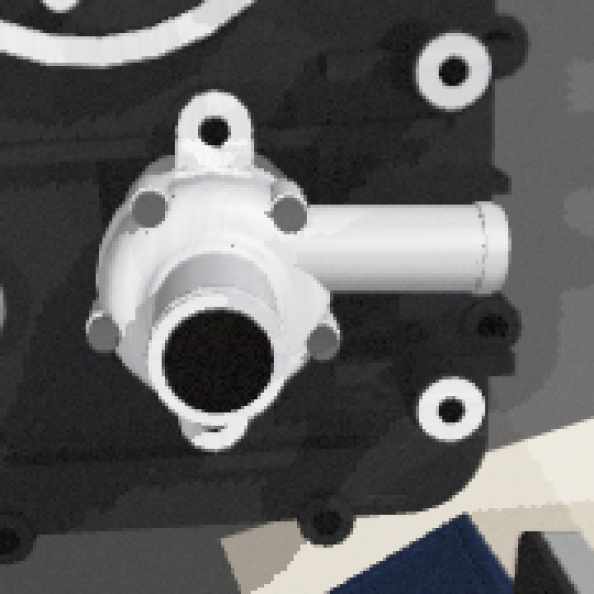

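Request:
send_rows([
  {"rx":0,"ry":0,"rz":0,"dx":20,"dy":3.7,"dz":-1.2,"jaw":1},
  {"rx":0,"ry":0,"rz":0,"dx":30,"dy":0,"dz":0,"jaw":0.8},
  {"rx":0,"ry":0,"rz":0,"dx":30,"dy":0,"dz":0,"jaw":0.7},
  {"rx":0,"ry":0,"rz":0,"dx":20,"dy":0,"dz":0,"jaw":0.55},
  {"rx":0,"ry":0,"rz":0,"dx":0,"dy":0,"dz":0,"jaw":0.55},
])

```text
t: 3.2
ee_pos: [500.5, -306.3, 123.8]
ee_rot: [[-0.005, 0.882, -0.47], [0.006, -0.47, -0.882], [-1.0, -0.007, -0.003]]
wrist_force: [-0.2, -0.2, -0.1]
opening: 0.55
```

```bash
python3 - <<'E'
from h import *
st(); im=cap('wrist','w2.png'); err((501.7,-315.4,121)); print(proj('w2.png',(501.7,-315.4,155)))
E
```

```text
t 3.20 p [ 500.534 -306.303  123.815] yawY -28.06 tilt [-0.005  0.006] F [-0.192 -0.178 -0.097] M [ 0.026  0.046 -0.016] op 0.550 q [-43.086  18.757  95.013   0.08   66.68  -15.058]
tool-shift needed [3.886 4.652 7.341]
level turn deg [ 0.    -0.167  0.326]
[293.857 330.447]
```

View pics/w2.png

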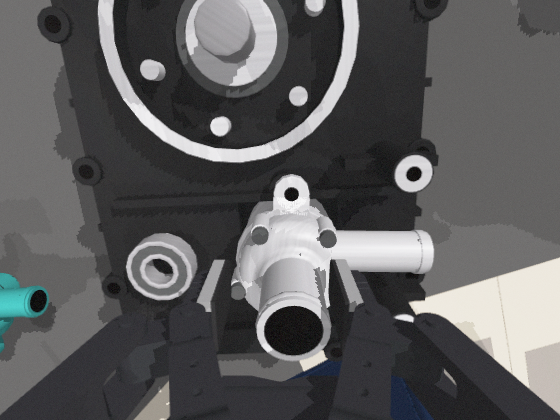

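The stub is between the pads with its hole at about (293,330), against a prediction of (294,330), but the tool sits 9 mm short. I'll correct that.

Request:
send_rows([
  {"rx":0.3,"ry":-0.17,"rz":0.33,"dx":1,"dy":4.6,"dz":7.3,"jaw":0.55},
  {"rx":0,"ry":0,"rz":0,"dx":1,"dy":0,"dz":0,"jaw":0.55},
  {"rx":0,"ry":0,"rz":0,"dx":0.5,"dy":0,"dz":0,"jaw":0.55},
])

```text
t: 3.62
ee_pos: [503.2, -316.5, 124.8]
ee_rot: [[0.004, 0.88, -0.474], [-0.004, -0.474, -0.88], [-1.0, 0.005, 0.001]]
wrist_force: [0.0, 0.3, -0.9]
opening: 0.555
```

```bash
python3 - <<'E'
from h import *
st(); im=cap('wrist','w3.png'); err((501.7,-315.4,121)); print(proj('w3.png',(501.7,-315.4,155)))
a=im[230:420,150:400]; cv2.imwrite('pics/w3c.png',cv2.cvtColor(cv2.resize(a,None,fx=3,fy=3,interpolation=3),cv2.COLOR_RGB2BGR))
E
```

```text
t 3.62 p [ 503.206 -316.547  124.802] yawY -28.31 tilt [ 0.004 -0.004] F [ 0.003  0.35  -0.947] M [ 0.021 -0.041 -0.005] op 0.555 q [-43.597  19.11   94.415  -0.009  66.18  -15.282]
tool-shift needed [ 3.766 -1.882 -0.367]
level turn deg [ 0.     0.09  -0.282]
[277.014 312.851]
```

View pics/w3c.png

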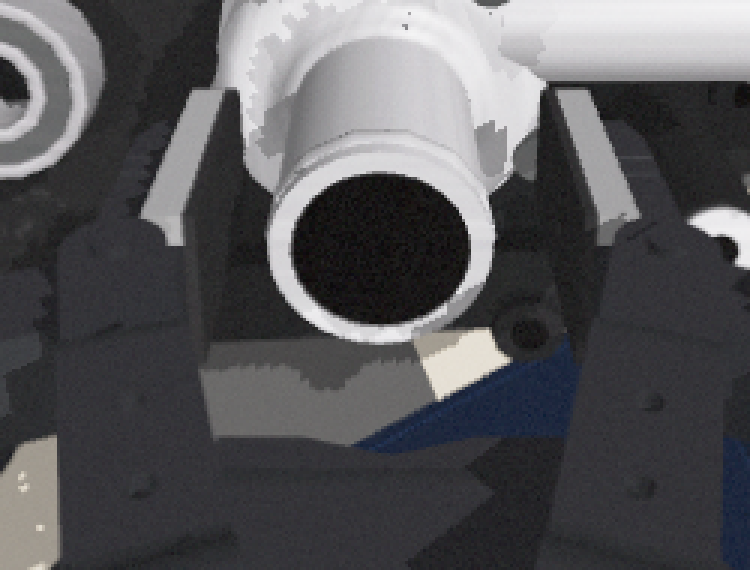

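The pads' midpoint is about 10 crop px (~1.5 mm) right of the stub's centre, which matches the computed −1.9 mm. Correcting and lowering slightly.

Request:
send_rows([
  {"rx":0,"ry":0.05,"rz":-0.2,"dx":2,"dy":-1.2,"dz":-0.3,"jaw":0.5},
  {"rx":0,"ry":0,"rz":0,"dx":2.5,"dy":-0.3,"dz":0,"jaw":0.5},
  {"rx":0,"ry":0,"rz":0,"dx":1.2,"dy":0,"dz":0,"jaw":0.5},
])

```text
t: 4.05
ee_pos: [502.1, -315.8, 119.3]
ee_rot: [[0.001, 0.88, -0.474], [-0.002, -0.474, -0.88], [-1.0, 0.002, 0.001]]
wrist_force: [-0.2, 0.4, 0.1]
opening: 0.498
```

```bash
python3 - <<'E'
from h import *
st(); im=cap('wrist','w4.png'); err((501.7,-315.4,121)); print(proj('w4.png',(501.7,-315.4,155)))
a=im[230:420,150:400]; cv2.imwrite('pics/w4c.png',cv2.cvtColor(cv2.resize(a,None,fx=3,fy=3,interpolation=3),cv2.COLOR_RGB2BGR))
E
```

```text
t 4.05 p [ 502.113 -315.783  119.289] yawY -28.32 tilt [ 0.001 -0.002] F [-0.19   0.383  0.11 ] M [-0.001  0.032  0.025] op 0.498 q [-43.614  19.468  94.662  -0.014  65.74  -15.287]
tool-shift needed [-1.846 -0.45  -0.137]
level turn deg [ 0.     0.046 -0.11 ]
[280.137 321.876]
```

View pics/w4c.png

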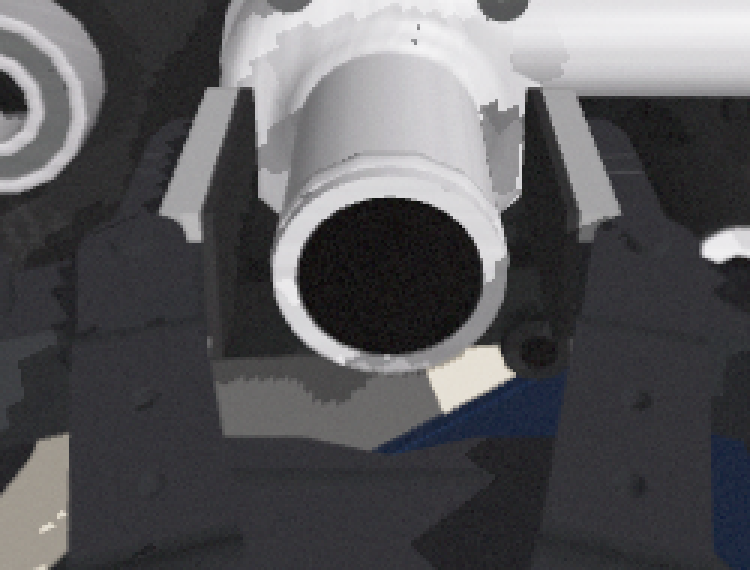

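The stub's centre (391) and the pads' midpoint (391) coincide. I'll close gently first and check the lateral force.

Request:
send_rows([
  {"rx":0,"ry":0,"rz":0,"dx":0,"dy":0,"dz":0,"jaw":0.38},
  {"rx":0,"ry":0,"rz":0,"dx":0,"dy":0,"dz":0,"jaw":0.3},
  {"rx":0,"ry":0,"rz":0,"dx":0,"dy":0,"dz":0,"jaw":0.2},
], force=20)

```text
t: 4.47
ee_pos: [502.1, -315.7, 119.1]
ee_rot: [[0.001, 0.88, -0.474], [-0.001, -0.474, -0.88], [-1.0, 0.002, 0.001]]
wrist_force: [-0.1, 0.3, -0.4]
opening: 0.346
```

```bash
python3 -c "
from h import *
st()
s=env.get_state();print('F tool',s['ee_rot'].T@s['wrist_force'])"
```

```text
t 4.47 p [ 502.082 -315.69   119.109] yawY -28.32 tilt [ 0.001 -0.001] F [-0.061  0.316 -0.373] M [-0.063  0.017 -0.017] op 0.346 q [-43.612  19.483  94.665  -0.01   65.74  -15.286]
F tool [ 0.372 -0.204 -0.25 ]
```

Request:
send_rows([
  {"rx":0,"ry":0,"rz":0,"dx":0,"dy":0,"dz":0,"jaw":0.1},
  {"rx":0,"ry":0,"rz":0,"dx":0,"dy":0,"dz":0,"jaw":0.0},
], force=110)

```text
t: 4.72
ee_pos: [502.1, -315.7, 119.4]
ee_rot: [[0.001, 0.88, -0.474], [-0.002, -0.474, -0.88], [-1.0, 0.002, 0.001]]
wrist_force: [-0.8, 0.6, 0.9]
opening: 0.326
```

```bash
python3 -c "
from h import *
st()
s=env.get_state();print('F tool',s['ee_rot'].T@s['wrist_force'])
cap('top','top1.png')"
```

```text
t 4.72 p [ 502.104 -315.719  119.435] yawY -28.32 tilt [ 0.001 -0.002] F [-0.788  0.64   0.863] M [ 0.018  0.094 -0.03 ] op 0.326 q [-43.609  19.458  94.656  -0.017  65.765 -15.287]
F tool [-0.865 -0.996 -0.189]
```

Gripped with the forces near zero. First a short twist test toward the middle, with a tiny lift.

Request:
send_rows([
  {"rx":-6,"ry":0,"rz":0,"dx":-0.3,"dy":0,"dz":0,"jaw":0},
  {"rx":-6,"ry":0,"rz":0,"dx":-0.3,"dy":0,"dz":0,"jaw":0},
])

```text
t: 5.03
ee_pos: [502.0, -315.5, 119.4]
ee_rot: [[0.002, 0.96, -0.279], [-0.0, -0.279, -0.96], [-1.0, 0.002, -0.0]]
wrist_force: [-0.8, 0.5, -0.2]
opening: 0.324
```

```bash
python3 -c "
from h import *
st()
s=env.get_state();print('F tool',s['ee_rot'].T@s['wrist_force'])"
```

```text
t 5.03 p [ 502.018 -315.501  119.426] yawY -16.22 tilt [ 0.002 -0.   ] F [-0.848  0.498 -0.177] M [ 0.064  0.113 -0.879] op 0.324 q [-43.641  19.45   94.667   0.066  65.798 -27.446]
F tool [ 0.175 -0.954 -0.242]
```

Request:
send_rows([
  {"rx":7,"ry":0,"rz":0,"dx":-0.6,"dy":0,"dz":0,"jaw":0},
  {"rx":7,"ry":0,"rz":0,"dx":-0.8,"dy":0,"dz":0,"jaw":0},
])

```text
t: 5.28
ee_pos: [501.6, -315.5, 119.4]
ee_rot: [[0.001, 0.863, -0.505], [-0.001, -0.505, -0.863], [-1.0, 0.001, 0.0]]
wrist_force: [0.8, -0.6, -5.5]
opening: 0.326
```

```bash
python3 -c "
from h import *
st()"
```

```text
t 5.28 p [ 501.647 -315.501  119.443] yawY -30.32 tilt [ 0.001 -0.001] F [ 0.827 -0.612 -5.529] M [-0.171 -0.31   0.941] op 0.326 q [-43.629  19.437  94.683  -0.007  65.82  -13.309]
```

Request:
send_rows([
  {"rx":7,"ry":0,"rz":0,"dx":-0.8,"dy":0,"dz":0,"jaw":0},
])

```text
t: 5.4
ee_pos: [501.4, -315.6, 119.5]
ee_rot: [[-0.0, 0.794, -0.608], [-0.001, -0.608, -0.794], [-1.0, 0.001, 0.001]]
wrist_force: [-1.3, -1.5, -2.9]
opening: 0.326
```

```bash
python3 -c "
from h import *
st()"
```

```text
t 5.40 p [ 501.399 -315.569  119.464] yawY -37.43 tilt [-0.    -0.001] F [-1.3   -1.493 -2.879] M [-0.291  0.11   0.98 ] op 0.326 q [-43.621  19.43   94.689  -0.067  65.833  -6.168]
```

The arm yields, so a 0.8 mm command gives only about 4 N. I'll pull harder with faster twists, keeping it under 18 N.

Request:
send_rows([
  {"rx":-8.7,"ry":0,"rz":0,"dx":-2,"dy":0,"dz":0,"jaw":0},
  {"rx":-8.7,"ry":0,"rz":0,"dx":-2,"dy":0,"dz":0,"jaw":0},
])

```text
t: 5.65
ee_pos: [501.9, -314.4, 119.9]
ee_rot: [[0.002, 0.94, -0.34], [0.002, -0.34, -0.94], [-1.0, 0.001, -0.002]]
wrist_force: [5.4, -5.4, -11.2]
opening: 0.324
```

Request:
send_rows([
  {"rx":-7.5,"ry":0,"rz":0,"dx":-2.5,"dy":0,"dz":0,"jaw":0},
])

```text
t: 5.78
ee_pos: [501.8, -314.2, 120.2]
ee_rot: [[0.002, 0.977, -0.212], [0.002, -0.212, -0.977], [-1.0, 0.001, -0.003]]
wrist_force: [3.9, -3.2, -14.3]
opening: 0.321
```

```bash
python3 -c "
from h import *
st()"
```

```text
t 5.78 p [ 501.793 -314.195  120.16 ] yawY -12.24 tilt [0.002 0.002] F [  3.886  -3.208 -14.287] M [-0.989 -0.862 -0.874] op 0.321 q [-43.627  19.342  94.716   0.195  65.958 -31.471]
```

Request:
send_rows([
  {"rx":9,"ry":0,"rz":0,"dx":-2.5,"dy":0,"dz":0.6,"jaw":0},
  {"rx":9,"ry":0,"rz":0,"dx":-2.5,"dy":0,"dz":0.6,"jaw":0},
  {"rx":8,"ry":0,"rz":0,"dx":-2.5,"dy":0,"dz":0.5,"jaw":0},
])

```text
t: 6.15
ee_pos: [500.2, -316.3, 121.0]
ee_rot: [[-0.0, 0.781, -0.624], [0.002, -0.624, -0.781], [-1.0, -0.001, -0.001]]
wrist_force: [5.3, -4.4, -14.7]
opening: 0.327
```

```bash
python3 -c "
from h import *
st();err((502,-315.6,120))"
```

```text
t 6.15 p [ 500.244 -316.27   120.983] yawY -38.63 tilt [-0.     0.002] F [  5.304  -4.421 -14.663] M [-0.801 -1.249  0.976] op 0.327 q [-43.818  19.302  94.66    0.069  66.103  -5.217]
tool-shift needed [ 0.984  0.954 -1.619]
level turn deg [ 0.    -0.069  0.059]
```

```bash
cat >> h.py <<'E'
def casemove(a,b,box=(325,165,375,265)):
    A=np.load('pics/'+a+'.npz')['im'];B=np.load('pics/'+b+'.npz')['im']
    g=lambda i:cv2.cvtColor(i,cv2.COLOR_RGB2GRAY)[box[1]:box[3],box[0]:box[2]].astype(np.float32)
    w=cv2.createHanningWindow((box[2]-box[0],box[3]-box[1]),cv2.CV_32F)
    print('shift px',cv2.phaseCorrelate(g(A),g(B),w))
E
python3 -c "
from h import *
im=cap('top','top2.png')
casemove('top1.png','top2.png')
casemove('top1.png','top2.png',(340,240,400,290))
st()
a=np.vstack([np.load('pics/top1.png.npz')['im'][150:300,310:480],im[150:300,310:480]])
cv2.imwrite('pics/cmp.png',cv2.cvtColor(cv2.resize(np.hstack([a[:150],a[150:]]),None,fx=2.35,fy=2.35,interpolation=3),cv2.COLOR_RGB2BGR))
"
```

```text
shift px ((0.04638156473254895, -0.08391996811444358), 1.0180930213928223)
shift px ((0.22233534306730718, 0.7729932759125937), 0.6819277464548746)
t 6.20 p [ 500.206 -316.418  121.05 ] yawY -39.02 tilt [-0.     0.001] F [  4.206  -4.689 -13.805] M [-0.825 -1.046 -0.458] op 0.326 q [-43.83   19.299  94.655   0.066  66.104  -4.833]
```

View pics/cmp.png

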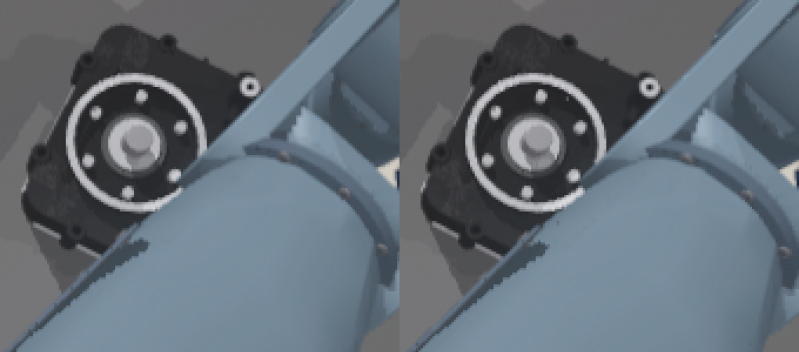

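The top view shows no visible case movement (0.1 px, about 0.2 mm). Continuing the twist and pull, with slight recentring.

Request:
send_rows([
  {"rx":-9,"ry":0,"rz":0,"dx":-2.6,"dy":0.6,"dz":-0.5,"jaw":0},
  {"rx":-9,"ry":0,"rz":0,"dx":-2.6,"dy":0.4,"dz":-0.3,"jaw":0},
  {"rx":-9,"ry":0,"rz":0,"dx":-2.6,"dy":0,"dz":0,"jaw":0},
  {"rx":9,"ry":0,"rz":0,"dx":-2.6,"dy":0,"dz":0,"jaw":0},
  {"rx":9,"ry":0,"rz":0,"dx":-2.6,"dy":0.2,"dz":0,"jaw":0},
  {"rx":8,"ry":0,"rz":0,"dx":-2.6,"dy":0.3,"dz":0,"jaw":0},
])

```text
t: 6.95
ee_pos: [500.3, -315.9, 122.7]
ee_rot: [[-0.003, 0.789, -0.615], [0.005, -0.615, -0.789], [-1.0, -0.005, -0.002]]
wrist_force: [5.2, -3.9, -13.7]
opening: 0.327
```

```bash
python3 -c "
from h import *
st();err((502,-315.6,120))"
```

```text
t 6.95 p [ 500.295 -315.892  122.659] yawY -37.95 tilt [-0.003  0.005] F [  5.238  -3.947 -13.731] M [-0.793 -1.111  0.844] op 0.327 q [-43.812  19.309  94.431   0.117  66.571  -5.905]
tool-shift needed [ 2.656  1.178 -1.272]
level turn deg [ 0.    -0.138  0.298]
```

Request:
send_rows([
  {"rx":-9,"ry":-0.1,"rz":0.2,"dx":-2.8,"dy":0.6,"dz":-0.5,"jaw":0},
  {"rx":-9,"ry":0,"rz":0,"dx":-2.8,"dy":0.5,"dz":-0.3,"jaw":0},
  {"rx":-8,"ry":0,"rz":0,"dx":-2.8,"dy":0,"dz":0,"jaw":0},
  {"rx":9,"ry":0,"rz":0.1,"dx":-2.8,"dy":0,"dz":0,"jaw":0},
  {"rx":9,"ry":0,"rz":0,"dx":-2.8,"dy":0.3,"dz":-0.2,"jaw":0},
  {"rx":8,"ry":0,"rz":0,"dx":-2.8,"dy":0.4,"dz":-0.2,"jaw":0},
  {"rx":-9,"ry":-0.1,"rz":0.1,"dx":-2.8,"dy":0.6,"dz":-0.5,"jaw":0},
  {"rx":-9,"ry":0,"rz":0,"dx":-2.8,"dy":0.4,"dz":-0.2,"jaw":0},
  {"rx":-8,"ry":0,"rz":0,"dx":-2.8,"dy":0,"dz":0,"jaw":0},
  {"rx":9,"ry":0,"rz":0.1,"dx":-2.8,"dy":0,"dz":0,"jaw":0},
  {"rx":9,"ry":0,"rz":0,"dx":-2.8,"dy":0.3,"dz":-0.2,"jaw":0},
  {"rx":8,"ry":0,"rz":0,"dx":-2.8,"dy":0.4,"dz":-0.2,"jaw":0},
])

```text
t: 8.45
ee_pos: [499.6, -315.1, 125.9]
ee_rot: [[-0.006, 0.787, -0.618], [0.005, -0.618, -0.787], [-1.0, -0.007, -0.0]]
wrist_force: [4.3, -2.9, -13.6]
opening: 0.327
```

```bash
python3 -c "
from h import *
st();err((502,-315.6,120))
im=cap('top','top3.png')
casemove('top1.png','top3.png')
im=cap('wrist','w5.png')"
```

```text
t 8.45 p [ 499.609 -315.061  125.894] yawY -38.14 tilt [-0.006  0.005] F [  4.344  -2.851 -13.628] M [-0.813 -0.985  0.789] op 0.327 q [-43.723  19.045  94.359  -0.034  67.022  -5.572]
tool-shift needed [ 5.878  2.257 -1.051]
level turn deg [ 0.    -0.01   0.427]
shift px ((-0.023317234419515387, -0.1273060058038311), 1.045324248600006)
```

View pics/w5.png

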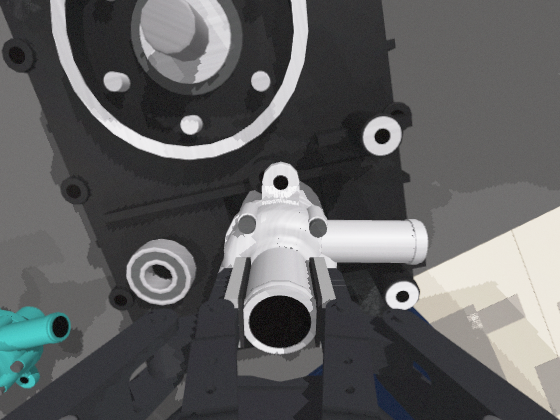

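No slip (hole still at (280,322)), the case is stationary, and the lift is 6.5 mm so far. I'll add dy to cancel the sideways drift.

Request:
send_rows([
  {"rx":-9,"ry":0,"rz":0.2,"dx":-2.8,"dy":1.2,"dz":-0.3,"jaw":0},
  {"rx":-9,"ry":0,"rz":0.2,"dx":-2.8,"dy":1.2,"dz":0,"jaw":0},
  {"rx":-8,"ry":0,"rz":0.1,"dx":-2.8,"dy":1.2,"dz":0,"jaw":0},
  {"rx":9,"ry":0,"rz":0.1,"dx":-2.8,"dy":1.2,"dz":0,"jaw":0},
  {"rx":9,"ry":0,"rz":0.1,"dx":-2.8,"dy":1.2,"dz":0,"jaw":0},
  {"rx":8,"ry":0,"rz":0.1,"dx":-2.8,"dy":1.2,"dz":-0.3,"jaw":0},
])

```text
t: 9.3
ee_pos: [499.9, -315.0, 127.4]
ee_rot: [[-0.008, 0.788, -0.616], [0.008, -0.616, -0.788], [-1.0, -0.011, -0.002]]
wrist_force: [1.3, -5.4, -14.9]
opening: 0.319
```

```bash
python3 -c "
from h import *
st();err((502,-315.6,120))"
```

```text
t 9.30 p [ 499.893 -315.015  127.392] yawY -38.01 tilt [-0.008  0.008] F [  1.251  -5.357 -14.867] M [-1.188 -0.537  0.81 ] op 0.319 q [-43.742  19.086  94.11    0.048  67.444  -5.755]
tool-shift needed [ 7.371  2.102 -0.823]
level turn deg [ 0.    -0.109  0.633]
```

Request:
send_rows([
  {"rx":-9,"ry":0,"rz":0.5,"dx":-2.8,"dy":1.2,"dz":0.5,"jaw":0},
  {"rx":-9,"ry":0,"rz":0.5,"dx":-2.8,"dy":1.0,"dz":0.6,"jaw":0},
  {"rx":-8,"ry":0,"rz":0.4,"dx":-2.8,"dy":1.0,"dz":0.7,"jaw":0},
  {"rx":9,"ry":0,"rz":0.4,"dx":-2.8,"dy":1.0,"dz":0.6,"jaw":0},
  {"rx":9,"ry":0,"rz":0.4,"dx":-2.8,"dy":1.0,"dz":0.5,"jaw":0},
  {"rx":8,"ry":0,"rz":0.4,"dx":-2.8,"dy":1.0,"dz":0.4,"jaw":0},
])

```text
t: 10.05
ee_pos: [498.2, -315.7, 128.8]
ee_rot: [[0.021, 0.788, -0.615], [0.002, -0.615, -0.789], [-1.0, 0.015, -0.014]]
wrist_force: [3.0, -3.4, -13.6]
opening: 0.324
```

```bash
python3 -c "
from h import *
st();err((502,-315.6,120))
im=cap('top','top4.png')
casemove('top1.png','top4.png')"
```

```text
t 10.05 p [ 498.207 -315.729  128.797] yawY -37.95 tilt [0.021 0.002] F [  3.003  -3.44  -13.648] M [-0.802 -0.739  0.76 ] op 0.324 q [-44.387  17.869  95.535   0.998  65.841  -6.848]
tool-shift needed [ 8.874  2.78  -2.308]
level turn deg [ 0.    -0.82  -0.856]
shift px ((-0.030492990069490133, -0.14434778618343813), 1.033439568710327)
```

```bash
python3 -c "
from h import *
im=cap('wrist','w6.png');b=cap('scene','s6.png');st()
h=np.hstack([cv2.resize(im[150:400,160:440],None,fx=1.4,fy=1.4),cv2.resize(b[80:230,150:318],None,fx=2.35,fy=2.34)[:350]])
cv2.imwrite('pics/c6.png',cv2.cvtColor(h,cv2.COLOR_RGB2BGR))"
```

```text
t 10.20 p [ 498.032 -315.411  128.984] yawY -37.74 tilt [0.02  0.003] F [  3.026  -2.992 -16.181] M [-0.707 -0.537 -0.485] op 0.325 q [-44.4    17.853  95.532   1.044  65.924  -7.09 ]
```

View pics/c6.png

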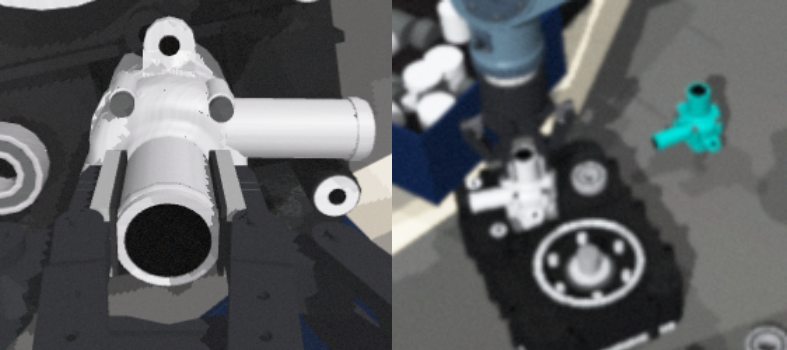

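Request:
send_rows([
  {"rx":-9,"ry":-0.4,"rz":-0.4,"dx":-2.8,"dy":1.5,"dz":-0.8,"jaw":0},
  {"rx":-9,"ry":-0.3,"rz":-0.4,"dx":-2.8,"dy":1.5,"dz":-0.5,"jaw":0},
  {"rx":-8,"ry":-0.2,"rz":-0.3,"dx":-2.8,"dy":1.5,"dz":-0.3,"jaw":0},
  {"rx":9,"ry":0,"rz":0,"dx":-2.8,"dy":1.0,"dz":0,"jaw":0},
  {"rx":9,"ry":0,"rz":0,"dx":-2.8,"dy":1.0,"dz":-0.3,"jaw":0},
  {"rx":8,"ry":0,"rz":0,"dx":-2.8,"dy":1.0,"dz":-0.5,"jaw":0},
])

```text
t: 10.95
ee_pos: [499.7, -313.7, 131.5]
ee_rot: [[-0.02, 0.803, -0.596], [0.007, -0.596, -0.803], [-1.0, -0.02, 0.006]]
wrist_force: [1.9, -6.6, -20.2]
opening: 0.325
```

```bash
python3 -c "
from h import *
st();err((502,-315.6,120))"
```

```text
t 10.95 p [ 499.663 -313.718  131.485] yawY -36.60 tilt [-0.02   0.007] F [  1.917  -6.569 -20.176] M [-1.484 -0.591  0.732] op 0.325 q [-43.374  19.041  93.643  -0.52   68.402  -6.583]
tool-shift needed [11.424  3.225  0.048]
level turn deg [-0.     0.352  1.135]
```

Request:
send_rows([
  {"rx":-8.5,"ry":0.1,"rz":0.35,"dx":-1.5,"dy":1.2,"dz":0.4,"jaw":0},
  {"rx":-8.5,"ry":0.1,"rz":0.35,"dx":-2.2,"dy":1.2,"dz":0.4,"jaw":0},
  {"rx":-8,"ry":0,"rz":0.35,"dx":-2.4,"dy":1.2,"dz":0.4,"jaw":0},
  {"rx":9,"ry":0,"rz":0.3,"dx":-2.4,"dy":1.2,"dz":0.3,"jaw":0},
  {"rx":9,"ry":0,"rz":0.2,"dx":-2.4,"dy":1.2,"dz":0.2,"jaw":0},
  {"rx":8,"ry":0,"rz":0.2,"dx":-2.4,"dy":1.2,"dz":0.2,"jaw":0},
])

```text
t: 11.7
ee_pos: [498.9, -314.6, 133.2]
ee_rot: [[-0.006, 0.803, -0.596], [0.009, -0.596, -0.803], [-1.0, -0.01, -0.004]]
wrist_force: [0.9, -4.6, -17.9]
opening: 0.325
```

```bash
python3 -c "
from h import *
st();err((502,-315.6,120))
im=cap('top','top5.png')
casemove('top1.png','top5.png')"
```

```text
t 11.70 p [ 498.884 -314.56   133.21 ] yawY -36.61 tilt [-0.006  0.009] F [  0.927  -4.619 -17.918] M [-1.135 -0.577  0.944] op 0.325 q [-43.843  18.509  94.116   0.174  67.989  -7.298]
tool-shift needed [13.181  3.257 -0.969]
level turn deg [ 0.    -0.237  0.588]
shift px ((-0.05535775148094757, -0.1607341078624458), 1.0754069416046144)
```

Request:
send_rows([
  {"rx":-8.5,"ry":0,"rz":0.3,"dx":-2.2,"dy":1.2,"dz":0.1,"jaw":0},
  {"rx":-8.5,"ry":0,"rz":0.3,"dx":-2.2,"dy":1.2,"dz":0.2,"jaw":0},
  {"rx":-8,"ry":0,"rz":0.3,"dx":-2.2,"dy":1.2,"dz":0.3,"jaw":0},
  {"rx":9,"ry":0,"rz":0.2,"dx":-2.2,"dy":1.2,"dz":0.2,"jaw":0},
  {"rx":9,"ry":0,"rz":0.2,"dx":-2.2,"dy":1.2,"dz":0.1,"jaw":0},
  {"rx":8,"ry":0,"rz":0.2,"dx":-2.2,"dy":1.2,"dz":0.1,"jaw":0},
])

```text
t: 12.5
ee_pos: [498.8, -314.3, 135.9]
ee_rot: [[0.003, 0.805, -0.594], [0.011, -0.594, -0.805], [-1.0, -0.004, -0.011]]
wrist_force: [1.3, -2.8, -14.0]
opening: 0.322
```

```bash
python3 -c "
from h import *
st();err((502,-315.6,120))"
```

```text
t 12.50 p [ 498.784 -314.299  135.909] yawY -36.41 tilt [0.003 0.011] F [  1.284  -2.769 -13.969] M [-0.644 -0.219  0.664] op 0.322 q [-44.055  18.043  94.377   0.612  67.889  -7.873]
tool-shift needed [15.903  3.424 -0.695]
level turn deg [ 0.    -0.603  0.23 ]
```

Request:
send_rows([
  {"rx":-8.5,"ry":-0.15,"rz":0.2,"dx":-2,"dy":1.0,"dz":0.2,"jaw":0},
  {"rx":-8.5,"ry":-0.15,"rz":0.2,"dx":-2,"dy":1.0,"dz":0.2,"jaw":0},
  {"rx":-7,"ry":-0.1,"rz":0.2,"dx":-2,"dy":0.8,"dz":0.2,"jaw":0},
  {"rx":8,"ry":0,"rz":0.2,"dx":-2,"dy":0.5,"dz":0.2,"jaw":0},
])

```text
t: 13.0
ee_pos: [500.0, -314.2, 143.2]
ee_rot: [[0.009, 0.946, -0.325], [0.005, -0.325, -0.946], [-1.0, 0.007, -0.008]]
wrist_force: [0.6, -0.9, -4.6]
opening: 0.325
```

```bash
python3 -c "
from h import *
st();err((502,-315.6,120))"
```

```text
t 13.00 p [ 499.975 -314.249  143.213] yawY -18.96 tilt [0.009 0.005] F [ 0.593 -0.872 -4.622] M [0.046 0.015 0.031] op 0.325 q [-43.972  17.34   94.349   0.615  68.146 -25.243]
tool-shift needed [23.223  2.196  0.801]
level turn deg [ 0.    -0.447 -0.392]
```

The pump is out of the O-ring: Fz is −4.6 N (its weight alone), the moment is about 0, and the lift is 24 mm. Raising it straight out of the bore.

Request:
send_rows([
  {"rx":2,"ry":-0.4,"rz":-0.4,"dx":-4,"dy":0,"dz":0,"jaw":0},
  {"rx":2,"ry":0,"rz":0,"dx":-5,"dy":0,"dz":0,"jaw":0},
  {"rx":1,"ry":0,"rz":0,"dx":-6,"dy":0,"dz":0,"jaw":0},
  {"rx":0,"ry":0,"rz":0,"dx":-8,"dy":0,"dz":0,"jaw":0},
])

```text
t: 13.5
ee_pos: [499.4, -312.8, 167.6]
ee_rot: [[-0.002, 0.916, -0.401], [0.004, -0.401, -0.916], [-1.0, -0.003, -0.003]]
wrist_force: [-0.3, 1.0, -4.9]
opening: 0.326
```

```bash
python3 -c "
from h import *
st();err((502,-315.6,220));im=cap('top','top6.png')
casemove('top1.png','top6.png')"
```

```text
t 13.50 p [ 499.36  -312.829  167.603] yawY -23.63 tilt [-0.002  0.004] F [-0.336  0.973 -4.918] M [-0.025 -0.029 -0.026] op 0.326 q [-43.655  15.887  93.115   0.11   71.238 -20.064]
tool-shift needed [-52.413   3.355   1.316]
level turn deg [ 0.   -0.18  0.19]
shift px ((-0.056804557208451456, -0.1985719426220811), 1.0826895015716553)
```

Request:
send_rows([
  {"rx":0,"ry":-0.1,"rz":0.1,"dx":-15,"dy":0,"dz":0,"jaw":0},
  {"rx":0,"ry":0,"rz":0,"dx":-20,"dy":0,"dz":0,"jaw":0},
  {"rx":0,"ry":0,"rz":0,"dx":-15,"dy":0,"dz":0,"jaw":0},
])

```text
t: 13.92
ee_pos: [499.5, -313.1, 221.6]
ee_rot: [[-0.0, 0.917, -0.4], [0.001, -0.4, -0.917], [-1.0, -0.001, -0.001]]
wrist_force: [-0.1, -0.2, -4.1]
opening: 0.328
```

```bash
python3 -c "
from h import *
st();plan([(510,-100,215),(490,50,215),(467.8,186.5,215)],[6,4,4],-9)"
```

```text
t 13.93 p [ 499.523 -313.127  221.555] yawY -23.55 tilt [-0.     0.001] F [-0.065 -0.192 -4.125] M [-0.03  -0.062 -0.038] op 0.328 q [-43.631  12.706  90.457   0.044  76.887 -20.091]
rx -1.0 dx 1.1 dy -12.6 dz -33.3
rx -1.0 dx 1.1 dy -12.0 dz -33.5
rx -1.0 dx 1.1 dy -11.4 dz -33.7
rx -1.0 dx 1.1 dy -10.8 dz -33.9
rx -1.0 dx 1.1 dy -10.1 dz -34.1
rx -1.0 dx 1.1 dy -9.5 dz -34.3
rx -1.0 dx 0.0 dy -15.9 dz -34.3
rx -1.0 dx 0.0 dy -15.3 dz -34.6
rx -1.0 dx 0.0 dy -14.7 dz -34.9
rx -1.0 dx 0.0 dy -14.0 dz -35.1
rx -1.0 dx 0.0 dy -13.2 dz -32.0
rx -1.0 dx 0.0 dy -12.6 dz -32.2
rx -1.0 dx 0.0 dy -12.0 dz -32.4
rx -1.0 dx 0.0 dy -11.4 dz -32.6
```

Request:
send_rows([
  {"rx":-1,"ry":0,"rz":0,"dx":0,"dy":-6,"dz":-16,"jaw":0},
  {"rx":-1,"ry":0,"rz":0,"dx":0,"dy":-12,"dz":-33,"jaw":0},
  {"rx":-1,"ry":0,"rz":0,"dx":0,"dy":-12,"dz":-34,"jaw":0},
  {"rx":-1,"ry":0,"rz":0,"dx":0,"dy":-11,"dz":-34,"jaw":0},
  {"rx":-1,"ry":0,"rz":0,"dx":0,"dy":-11,"dz":-34,"jaw":0},
  {"rx":-1,"ry":0,"rz":0,"dx":0,"dy":-10,"dz":-34,"jaw":0},
  {"rx":-1,"ry":0,"rz":0,"dx":0,"dy":-10,"dz":-34,"jaw":0},
  {"rx":-1,"ry":0,"rz":0,"dx":0,"dy":-15,"dz":-34,"jaw":0},
  {"rx":-1,"ry":0,"rz":0,"dx":0,"dy":-15,"dz":-34,"jaw":0},
  {"rx":-1,"ry":0,"rz":0,"dx":0,"dy":-14,"dz":-34,"jaw":0},
  {"rx":-1,"ry":0,"rz":0,"dx":0,"dy":-13,"dz":-33,"jaw":0},
  {"rx":-1,"ry":0,"rz":0,"dx":0,"dy":-12,"dz":-32,"jaw":0},
])

```text
t: 15.42
ee_pos: [471.6, 119.1, 218.3]
ee_rot: [[-0.007, 0.983, -0.184], [0.007, -0.184, -0.983], [-1.0, -0.008, -0.006]]
wrist_force: [0.9, 0.1, -5.3]
opening: 0.329
```

```bash
python3 -c "
from h import *
st();err((467.8,186.5,150));plan([(467.8,186.5,200)],[3],-9)"
```

```text
t 15.43 p [471.601 119.139 218.26 ] yawY -10.58 tilt [-0.007  0.007] F [ 0.856  0.067 -5.334] M [ 0.012 -0.083 -0.054] op 0.329 q [ -0.112  -0.248 105.092   0.419  75.545  10.364]
tool-shift needed [ 68.761 -15.561 -65.125]
level turn deg [ 0.    -0.329  0.455]
rx -0.5 dx 6.1 dy -5.4 dz -21.8
rx -0.5 dx 6.1 dy -5.2 dz -21.9
rx -0.5 dx 6.1 dy -5.0 dz -21.9
```

Request:
send_rows([
  {"rx":-0.5,"ry":-0.2,"rz":0.2,"dx":0,"dy":-5.3,"dz":-22,"jaw":0},
  {"rx":-0.5,"ry":-0.2,"rz":0.2,"dx":0,"dy":-5,"dz":-22,"jaw":0},
  {"rx":-0.5,"ry":0,"rz":0,"dx":0,"dy":-4,"dz":-19,"jaw":0},
  {"rx":0,"ry":0,"rz":0,"dx":0,"dy":0,"dz":0,"jaw":0},
])

```text
t: 15.92
ee_pos: [462.0, 191.1, 216.0]
ee_rot: [[-0.006, 0.989, -0.147], [0.0, -0.147, -0.989], [-1.0, -0.006, 0.001]]
wrist_force: [0.4, -0.5, -4.5]
opening: 0.325
```

```bash
python3 -c "
from h import *
st();err((467.8,186.5,150));cap('top','t7.png');cap('wrist','w7.png');b=cap('scene','s7.png')
cv2.imwrite('pics/c7.png',cv2.cvtColor(cv2.resize(b[140:340,270:470],None,fx=3,fy=3),cv2.COLOR_RGB2BGR))"
```

```text
t 15.93 p [461.985 191.09  216.031] yawY -8.47 tilt [-0.006  0.   ] F [ 0.372 -0.524 -4.494] M [-0.077 -0.029  0.004] op 0.325 q [  8.804   1.728 103.36    0.062  75.26   17.26 ]
tool-shift needed [65.994  6.831  3.63 ]
level turn deg [-0.     0.046  0.35 ]
```

View pics/t7.png

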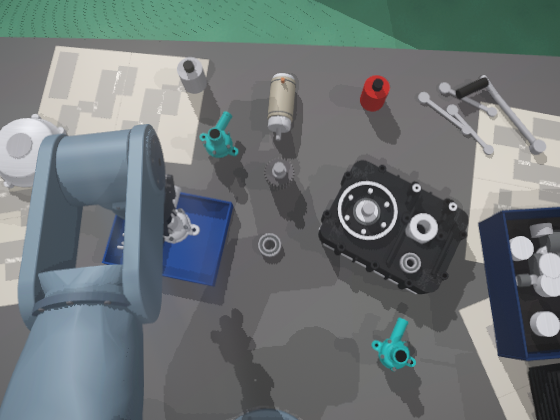

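View pics/w7.png

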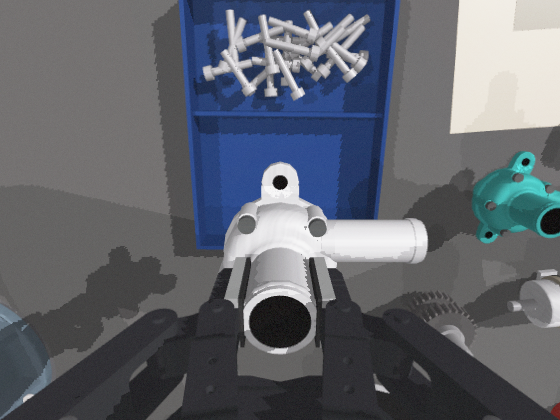

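View pics/c7.png

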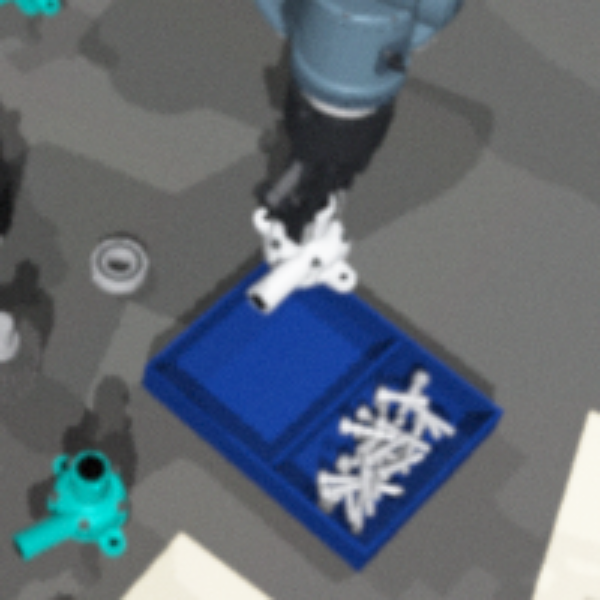

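The wrist view shows the pump level in the grip, hole at (280,322), with the tray partition across y≈115 from x=193 to 385. In the top view the case sits as before, with its bearing at (411,262). I'll cross-check the bay centre against these views.

```bash
python3 -c "
from h import *
a=onz('w7.png',193,115,30);b=onz('w7.png',385,117,30);print('partition',a,b,(a+b)/2)
d=(b-a);d/=np.linalg.norm(d);print(np.degrees(np.arctan2(d[1],d[0])))
n=np.array([d[1],-d[0],0]);print('bay',(a+b)/2+69*n)
S='s7.png';f=lambda x,y:(x/3+270,y/3+140)
for n_,p in [('L',(145,380)),('R',(502,410)),('B',(362,567)),]: print(n_,onz(S,*f(*p),36))
"

```

```text
partition [388.403 269.703  30.   ] [570.243 240.609  30.   ] [479.323 255.156  30.   ]
-9.08990374398258
bay [468.422 187.023  30.   ]
L [562.106 112.639  36.   ]
R [403.324 379.186  36.   ]
B [601.376 353.27   36.   ]
```

The bay centre is (468.3,186.8), in agreement with the first estimate. Correcting xy, then descending.

Request:
send_rows([
  {"rx":0,"ry":0,"rz":0.3,"dx":10,"dy":6.8,"dz":3.4,"jaw":0},
  {"rx":0,"ry":0,"rz":0,"dx":22,"dy":0,"dz":0,"jaw":0},
  {"rx":0,"ry":0,"rz":0,"dx":22,"dy":0,"dz":0,"jaw":0},
  {"rx":0,"ry":0,"rz":0,"dx":22,"dy":0,"dz":0,"jaw":0},
  {"rx":0,"ry":0,"rz":0,"dx":16,"dy":0,"dz":0,"jaw":0},
  {"rx":0,"ry":0,"rz":0,"dx":0,"dy":0,"dz":0,"jaw":0},
])

```text
t: 16.82
ee_pos: [471.0, 179.4, 119.0]
ee_rot: [[0.001, 0.988, -0.156], [-0.003, -0.156, -0.988], [-1.0, 0.001, 0.003]]
wrist_force: [-0.3, 0.5, -4.5]
opening: 0.325
```

```bash
python3 -c "
from h import *
st();err((468.3,186.8,70.5))"
```

```text
t 16.82 p [470.976 179.382 118.972] yawY -8.99 tilt [ 0.001 -0.003] F [-0.347  0.521 -4.454] M [0.024 0.    0.038] op 0.325 q [  7.444   9.116 107.67   -0.191  63.203  16.52 ]
tool-shift needed [48.448 -3.852 -7.044]
level turn deg [ 0.     0.16  -0.059]
```

Request:
send_rows([
  {"rx":0,"ry":0.1,"rz":0,"dx":8,"dy":-3.8,"dz":-7,"jaw":0},
  {"rx":0,"ry":0,"rz":0,"dx":12,"dy":0,"dz":-1,"jaw":0},
  {"rx":0,"ry":0,"rz":0,"dx":10,"dy":0,"dz":-1,"jaw":0},
  {"rx":0,"ry":0,"rz":0,"dx":6,"dy":0,"dz":0,"jaw":0},
  {"rx":0,"ry":0,"rz":0,"dx":0,"dy":0,"dz":0,"jaw":0},
])

```text
t: 17.45
ee_pos: [470.1, 189.7, 82.1]
ee_rot: [[0.004, 0.988, -0.156], [-0.001, -0.156, -0.988], [-1.0, 0.004, -0.0]]
wrist_force: [-0.0, -0.9, -4.2]
opening: 0.33
```

```bash
python3 -c "
from h import *
st();err((468.3,186.8,70.5))"
```

```text
t 17.45 p [470.13  189.722  82.123] yawY -8.98 tilt [ 0.004 -0.001] F [-0.005 -0.896 -4.155] M [0.029 0.001 0.006] op 0.330 q [  8.587  12.692 108.539  -0.084  58.535  17.607]
tool-shift needed [11.617 -1.401  3.173]
level turn deg [ 0.    -0.003 -0.245]
```

Request:
send_rows([
  {"rx":0,"ry":0,"rz":-0.2,"dx":3,"dy":-1.2,"dz":2.5,"jaw":0},
  {"rx":0,"ry":0,"rz":0,"dx":3,"dy":0,"dz":0,"jaw":0},
  {"rx":0,"ry":0,"rz":0,"dx":2,"dy":0,"dz":0,"jaw":0},
  {"rx":0,"ry":0,"rz":0,"dx":0,"dy":0,"dz":0,"jaw":0},
])

```text
t: 17.95
ee_pos: [469.2, 187.2, 74.3]
ee_rot: [[0.002, 0.988, -0.156], [0.0, -0.156, -0.988], [-1.0, 0.002, -0.0]]
wrist_force: [-0.0, -0.4, -4.3]
opening: 0.328
```

```bash
python3 -c "
from h import *
st();err((468.3,186.8,70.5))"
```

```text
t 17.95 p [469.185 187.207  74.344] yawY -8.99 tilt [0.002 0.   ] F [-0.048 -0.431 -4.268] M [0.038 0.007 0.027] op 0.328 q [  8.273  13.306 108.906  -0.011  57.671  17.27 ]
tool-shift needed [ 3.842 -0.818  0.542]
level turn deg [ 0.    -0.026 -0.115]
```

Request:
send_rows([
  {"rx":0,"ry":0,"rz":-0.1,"dx":1.2,"dy":0,"dz":0,"jaw":0},
  {"rx":0,"ry":0,"rz":0,"dx":1.2,"dy":0,"dz":0,"jaw":0},
  {"rx":0,"ry":0,"rz":0,"dx":0.6,"dy":0,"dz":0,"jaw":0},
])

```text
t: 18.32
ee_pos: [469.5, 187.3, 71.5]
ee_rot: [[0.001, 0.988, -0.156], [0.001, -0.156, -0.988], [-1.0, 0.001, -0.001]]
wrist_force: [1.2, -0.5, -3.9]
opening: 0.33
```

Request:
send_rows([
  {"rx":0,"ry":0,"rz":0,"dx":0.8,"dy":0,"dz":0,"jaw":0},
])

```text
t: 18.45
ee_pos: [469.5, 187.3, 70.6]
ee_rot: [[0.001, 0.988, -0.156], [0.001, -0.156, -0.988], [-1.0, 0.001, -0.001]]
wrist_force: [-0.3, 0.2, -4.1]
opening: 0.324
```

Request:
send_rows([
  {"rx":0,"ry":0,"rz":0,"dx":0.8,"dy":0,"dz":0,"jaw":0},
])

```text
t: 18.58
ee_pos: [469.7, 187.4, 70.4]
ee_rot: [[0.001, 0.988, -0.156], [0.001, -0.156, -0.988], [-1.0, 0.001, -0.001]]
wrist_force: [-3.6, -0.7, 6.3]
opening: 0.325
```

```bash
python3 -c "
from h import *
st();err((468.3,186.8,70.5))"
```

```text
t 18.57 p [469.65  187.411  70.37 ] yawY -8.98 tilt [0.001 0.001] F [-3.553 -0.698  6.323] M [-0.093  0.875  0.019] op 0.325 q [  8.264  13.789 108.881   0.034  57.273  17.23 ]
tool-shift needed [-0.132 -1.238  0.814]
level turn deg [ 0.    -0.044 -0.046]
```

Contact came at 70.4 mm, exactly the predicted height. Settle, then release gently.

Request:
send_rows([
  {"rx":0,"ry":0,"rz":0,"dx":0,"dy":0,"dz":0,"jaw":0},
  {"rx":0,"ry":0,"rz":0,"dx":0,"dy":0,"dz":0,"jaw":0.1},
], force=20)

```text
t: 18.82
ee_pos: [469.7, 187.4, 70.4]
ee_rot: [[0.001, 0.988, -0.156], [0.001, -0.156, -0.988], [-1.0, 0.001, -0.001]]
wrist_force: [-1.6, 0.3, -3.4]
opening: 0.328
```

```bash
python3 -c "
from h import *
st()"
```

```text
t 18.82 p [469.702 187.441  70.408] yawY -8.98 tilt [0.001 0.001] F [-1.585  0.27  -3.359] M [ 0.007  0.114 -0.013] op 0.328 q [  8.268  13.781 108.886   0.033  57.258  17.229]
```

Request:
send_rows([
  {"rx":0,"ry":0,"rz":0,"dx":0.5,"dy":0,"dz":0,"jaw":0.1},
  {"rx":0,"ry":0,"rz":0,"dx":0.2,"dy":0,"dz":0,"jaw":0.37},
  {"rx":0,"ry":0,"rz":0,"dx":0,"dy":0,"dz":0,"jaw":0.45},
  {"rx":0,"ry":0,"rz":0,"dx":0,"dy":0,"dz":0,"jaw":0.55},
  {"rx":0,"ry":0,"rz":0,"dx":0,"dy":0,"dz":0,"jaw":0.6},
])

```text
t: 19.45
ee_pos: [471.6, 187.6, 71.1]
ee_rot: [[0.005, 0.988, -0.156], [0.001, -0.156, -0.988], [-1.0, 0.005, -0.002]]
wrist_force: [-0.4, 0.6, 1.3]
opening: 0.6
```

```bash
python3 -c "
from h import *
st();im=cap('wrist','w8.png')
cv2.imwrite('pics/w8c.png',cv2.cvtColor(cv2.resize(im[150:420,140:420],None,fx=2,fy=2),cv2.COLOR_RGB2BGR))"
```

```text
t 19.45 p [471.593 187.619  71.125] yawY -8.99 tilt [0.005 0.001] F [-0.365  0.566  1.278] M [ 0.006 -0.032 -0.058] op 0.600 q [  8.26   13.778 108.784   0.027  57.136  17.231]
```

View pics/w8c.png

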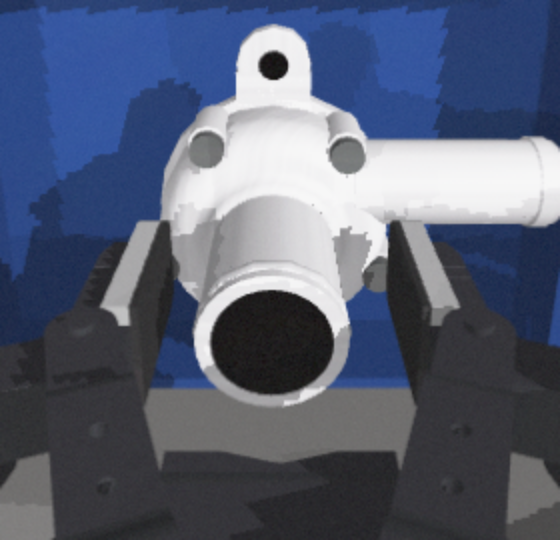

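The pads are clear of the stub on both sides and the pump is standing. Retreating upward, slowly at first.

Request:
send_rows([
  {"rx":0,"ry":0,"rz":0,"dx":-5,"dy":-1,"dz":0,"jaw":0.65},
  {"rx":0,"ry":0,"rz":0,"dx":-10,"dy":0,"dz":0,"jaw":0.7},
  {"rx":0,"ry":0,"rz":0,"dx":-15,"dy":0,"dz":0,"jaw":0.8},
  {"rx":0,"ry":0,"rz":0,"dx":-20,"dy":0,"dz":0,"jaw":0.8},
  {"rx":0,"ry":0,"rz":0,"dx":-30,"dy":0,"dz":0,"jaw":0.8},
  {"rx":0,"ry":0,"rz":0,"dx":-40,"dy":0,"dz":0,"jaw":0.8},
  {"rx":0,"ry":0,"rz":0,"dx":-40,"dy":0,"dz":0,"jaw":0.8},
  {"rx":0,"ry":0,"rz":0,"dx":0,"dy":0,"dz":0,"jaw":0.8},
])

```text
t: 20.5
ee_pos: [470.4, 187.8, 243.3]
ee_rot: [[0.011, 0.988, -0.156], [0.002, -0.156, -0.988], [-1.0, 0.011, -0.004]]
wrist_force: [0.4, -0.6, -0.3]
opening: 0.798
```

```bash
python3 -c "
from h import *
st();cap('wrist','w9.png');b=cap('scene','s9.png');cap('top','t9.png')
casemove('top0.png','t9.png')
casemove('top0.png','t9.png',(340,240,400,290));casemove('top0.png','t9.png',(250,225,290,265))
cv2.imwrite('pics/c9.png',cv2.cvtColor(cv2.resize(b[130:340,170:470],None,fx=2.6,fy=2.6),cv2.COLOR_RGB2BGR))"
```

```text
t 20.50 p [470.384 187.804 243.292] yawY -8.97 tilt [0.011 0.002] F [ 0.366 -0.634 -0.287] M [-0.013  0.005  0.012] op 0.798 q [  8.302   0.401 101.459   0.022  77.501  17.267]
shift px ((-0.05611125385560101, -0.23643429841624197), 1.0696188564300537)
shift px ((-1.5440516843363206, -0.2814430037265012), 0.8772988859812418)
shift px ((0.15372235125212086, -0.0358359691662713), 0.8554443699121476)
```

View pics/w9.png

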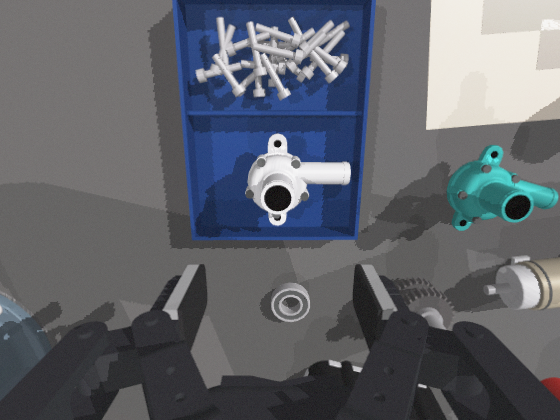

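View pics/c9.png

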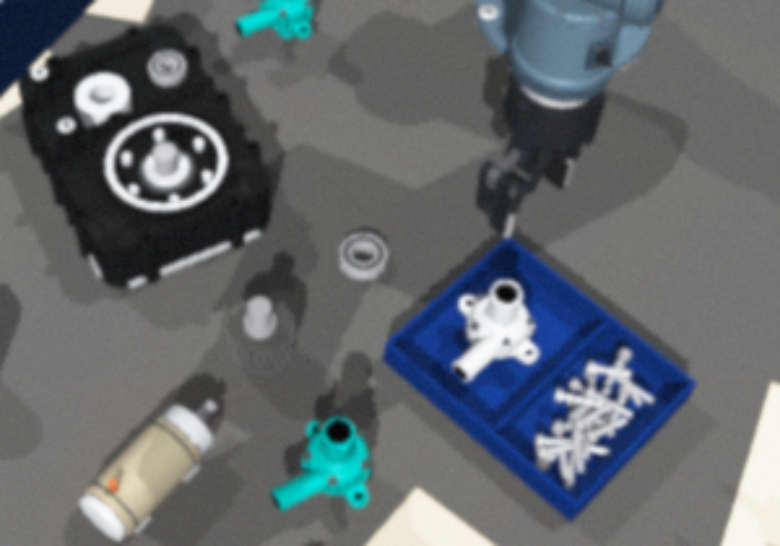

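View pics/t9.png

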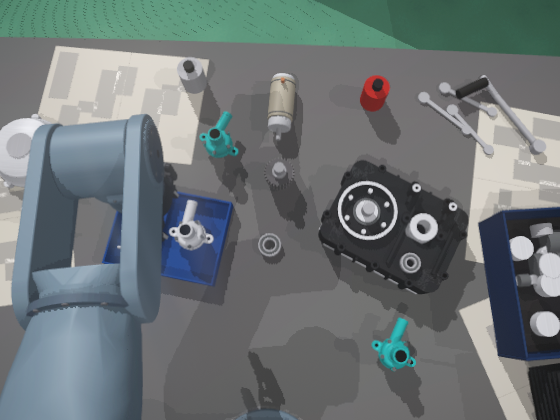

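The pump stands upright in the bay. I'll check numerically that the on-case bearing and the case stayed put, and where the pump is.

```bash
python3 -c "
from h import *
print('inlet w',onz('w9.png',277,198,106), 'scene',onz('s9.png',507/2.6+170,292/2.6+130,106))
for b in [(398,248,426,276),(265,155,295,190),(265,70,300,140),(408,180,426,196),(445,198,461,212)]: casemove('top0.png','t9.png',b)
A=np.load('pics/top0.png.npz')['im'];B=np.load('pics/t9.png.npz')['im']
h=np.hstack([cv2.resize(i[155:300,312:475],None,fx=2.4,fy=2.4,interpolation=3) for i in (A,B)])
cv2.imwrite('pics/c10.png',cv2.cvtColor(h,cv2.COLOR_RGB2BGR))"
```

```text
inlet w [469.18  187.609 106.   ] scene [469.457 187.222 106.   ]
shift px ((-1.5891177911156973, 0.8954339005279834), 1.1162274853388467)
shift px ((0.1620272071300608, 0.050580539545503456), 0.9726148804028829)
shift px ((-0.02378502993959941, -0.015838977454784242), 0.9143897913120411)
shift px ((0.21183296288635134, 0.9272513037495669), 1.22620580262608)
shift px ((-0.16388067020251817, 2.906260160485151), 0.6908904165029526)
```

View pics/c10.png

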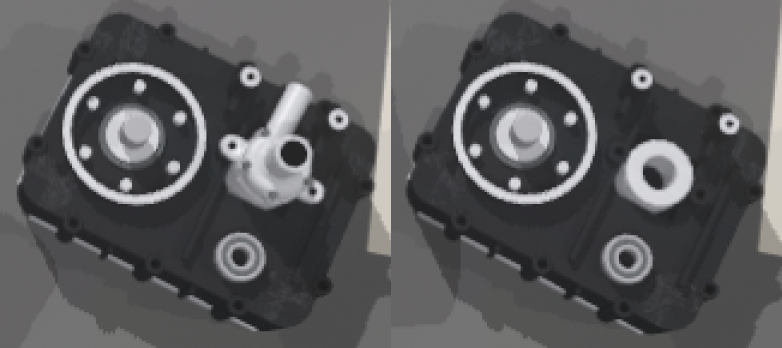

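```bash
python3 -c "
from h import *
# pillar tops by bright blobs in both top views
def piv(f):
    im=np.load('pics/'+f+'.npz')['im'];g=cv2.cvtColor(im,cv2.COLOR_RGB2GRAY);o=[]
    for (x,y) in [(416,188),(453,205),(411,262)]:
        s=cv2.resize(g[y-9:y+10,x-9:x+10],None,fx=1,fy=1);m=(s>(140 if y<250 else 95)).astype(np.uint8);M=cv2.moments(m,True)
        o.append(onz(f,x-9+M['m10']/M['m00'],y-9+M['m01']/M['m00'],118 if y<250 else 84))
    return np.array(o)
a=piv('top0.png');b=piv('t9.png');print(a,b,b-a)
for q in(a,b):
    d=q[0]-q[1];print(np.degrees(np.arctan2(d[1],d[0]))-90)
st()"
```

```text
[[ 577.975 -290.532  118.   ]
 [ 542.534 -366.138  118.   ]
 [ 423.71  -285.714   84.   ]] [[ 576.094 -291.102  118.   ]
 [ 538.423 -365.978  118.   ]
 [ 422.799 -284.224   84.   ]] [[-1.88  -0.57   0.   ]
 [-4.111  0.16   0.   ]
 [-0.911  1.49   0.   ]]
-25.114969772899073
-26.707625002394863
t 20.65 p [467.647 187.321 238.079] yawY -8.98 tilt [0.002 0.001] F [ 0.293  1.086 -0.391] M [-0.046 -0.009  0.01 ] op 0.798 q [  8.292   0.678 101.794   0.021  77.404  17.269]
```

The pump is standing free and the arm is clear. The case did turn slightly, about 1.6° with the bore moving about 2–3 mm. Pushing it back would itself be a shove, so I'm leaving it and handing in.

```bash
python3 -c "
from h import *
print(env.close_job())"
```

```text
the job is handed in; nothing more can be done
None
```

The pump is out of the case and standing upright on its spigot in the tray's empty bay. The case shifted slightly while I worked it free: it turned about 1.6° and the pump bore moved about 2–3 mm.

**Removal:** I gripped the inlet stub with 110 N and twisted it back and forth by about ±13°. The upward pull was mostly 11–18 N, with one reading of 20.2 N at the end of a stroke. Only readings at the end of each call were logged, so any peaks in between were not seen. The pump came free with only its own weight on the wrist, and the grip did not slip.

**Placing:** The pump touched down at the height I had calculated, and I released it gently. Two camera views put its inlet at about (469, 187) mm, within 2 mm of the bay's centre. The arm ended clear at about 20.7 s.

**Case movement:** During the work I tracked the case by the ring around the crankshaft. The case was pivoting near there, so the early "case has not moved" checks missed the turn. The pillars in the last pictures showed it. I saw no lifting or tipping and left the case where it was, since pushing it back would have been another shove.

**Other parts:** The on-case bearing shifted about 1.7 mm along with the case, and I never touched it. In the top view, the bench bearing and gear shaft moved by less than 0.2 px and the starter by less than 0.03 px, which is no movement.

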